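# Turn over the bead-rolling plate and bring it round on the turntable

### The job

The aluminium bead-rolling plate lies grooved face down on the firebrick. Stand it on one of its short ends on the dark heat mat and let go of it, then take it again, lay it grooved face up between the end lips of the turntable's bed and let go, and only then turn the turntable by its push peg, counter-clockwise seen from above, all the way round to its stop. Never drop the plate or let it topple over, and the other things on the bench stay where they are.

Things in the scene. Friction and masses are not known exactly. Their poses are not given: they have to be found in the camera images.
- plate_centre (a point): Centre of the loose aluminium plate, 100 mm long (its x axis), 60 mm wide (its y axis, the width to grip across) and 26 mm thick (z), about 0.25 to 0.5 kg. Its z axis points out of the plain flat face; the other face has three open channels 28, 21 and 15 mm wide and 8 mm deep running across the width. At the start it lies plain face up, grooves down (z axis up), along the firebrick. It stands by itself on either short end (60 x 26 mm).
- plate: The same plate, named for its motion and contacts; origin at the middle of its grooved face, same axes.
- brick: Fixed tan firebrick strip under the plate at the start, 110 mm long (x axis), 40 mm wide (y axis), 30 mm high, so the plate's long sides overhang it by 10 mm each; origin at the centre of its underside, on the bench.
- mat_top (a point): Centre of the top of the fixed dark grey square heat mat, 120 x 120 mm and 4 mm thick, on which the plate is stood on end.
- bed (a point): Centre of the top of the turntable's bed, 55 mm above the bench. The bed is a dark steel block 40 mm wide (x axis) and 120 mm long (y axis), 18 mm above the steel disc (radius 97 mm) on whose axis it sits; lips 6 mm high and 5 mm thick at its two ends leave 110 mm between them for the 100 mm plate, whose long sides overhang the bed by 10 mm each. It turns with the disc.
- peg (a point): A point half-way up (33 mm above the disc top, 70 mm above the bench) the upright push peg of the disc: steel, 12 mm diameter, 50 mm tall and topped by a 16 mm cap 6 mm thick; 84 mm from the disc's axis, on the bed's -x side. Turns with the disc.
- disc (a joint): Turn of the disc about its vertical axis, rad, growing counter-clockwise seen from above. It starts between 0 and 0.3, stays where it is left (about 2 N at the peg moves it) and meets a hard stop at 1.2.
- dish: Bystander: small open steel dish, 70 mm across, 22 mm high; origin at the centre of its underside.
- jar: Bystander: closed glass jar, 54 mm across, 62 mm high; origin at the centre of its underside.
- paddle: Bystander: flat steel paddle with a handle, 190 mm long, lying along its x axis.
- holder: Bystander: wooden block 40 x 90 x 30 mm with four thin steel pins, 80 mm high in all; origin at the centre of its underside.
- gauge: Bystander: brass bar 75 x 30 x 12 mm with a stud, 22 mm high in all; origin at the centre of its underside.
There are look-alikes about, which are no part of the job. What is shaped like the plate but blue or green is not meant.

How it is judged:
By the outcome, as a careful person would: the job done as asked, in the order asked, and still so for the second after the job is handed in, with the robot touching nothing.
It also fails if it takes over 70 s, if anything falls off the work surface, if the arm or the gripper's body presses on something with over 40 N, if the wrist force passes 120 N, or if a joint passes its speed limit or range.

### The arm

A 7-joint arm with a two-finger parallel gripper is mounted at the origin on the work surface. World frame = base frame: x ahead of the robot, y to its left, z up, the work surface at z = 0. Lengths are in m, angles in rad, forces in N, time in s.
With the tool pointing down it reaches from about 0.425 to 0.925 m from the base axis. Payload 6.8 kg.
Tool frame: the origin (TCP) lies on the centre line of the jaws, within the pads' length; the fingertips stand bot.tip_reach ahead of it and the grasp point (between the pads) lies 3 mm ahead of it (bot.tip_reach is the distance from the TCP to the fingertips, in m); z points along the fingers, y is the line along which they close (so a half turn about z gives the same grasp; the last joint's range is limited). The gripper opens to 85 mm and grips with 20 to 120 N. Pads are 22 mm wide; open, the fingers measure 114 mm over their backs; the gripper's body (76 mm by 85 mm) begins 54 mm behind the grasp point. The pads swing forward as they close: fully open they stand 13 mm farther back than shut.
Start: joints at [1.037, 0.477, 0.022, 1.555, -0.011, 1.109, -0.083], TCP at [0.279, -0.615, 0.253] pointing down, gripper open.
Joint ranges: [-2.96, 2.96], [-0.34, 2.1], [-1.41, 1.46], [0.24, 2.44], [-1.37, 4.51], [0.17, 1.92], [-2.96, 2.96]. Speed limits (rad/s): [2.39, 2.39, 3.14, 3.14, 3.14, 3.14, 3.14].

### API

Orientations are given as a unit quaternion [w, x, y, z].
In Python, from station import bot gives the robot as it stands.
- The arm moves only by the tool jog_arm, never from a script. Its argument "deltas" is a list of rows, each a list of 7 numbers: the shift along the world's x, y, z in m, then the turn, a rotation vector about the world's x, y, z in rad, then the opening, from 0 (shut) to 1 (fully open). In form: [[x, y, z, rx, ry, rz, grip], ...]. A call has 1 to 10 rows; each row shifts and turns the commanded pose from where the row before left it; what a row does not reach is not made up. A row lasts 1/10 s, in which the tool goes at most 50 mm and 8.59 degrees, less where a joint would pass 70% of its speed; a pose out of reach is approached as far as the arm can. A call with a gripper value outside its range is refused whole. The fingers move at their own pace and stop on an object; "newtons" is the grip in N (left out, the last holds). Time passes only in rows, so rows that do not move let the fingers close. It gives the time, the measured TCP pose, the force, the opening and the grip force at its end, in the units of the state.
- bot.get_obs(): the state, without advancing time (a new reading comes with each control period).
- bot.read_camera(name): name is "side" or "top"; returns a dict with "img" (384x512x3 uint8, red, green, blue), "K" (3x3 intrinsics, pixels), "dist_coeffs" ([k1, k2, p1, p2, k3] as OpenCV has them; the pictures are not rectified), "eye" and "attitude" of the camera in the world. Camera axes: x right, y down, z forward; pixel columns grow to the right and rows downward; lengths in m; the calibration is good to about 2 mm. A picture is of the moment at which its call begins. There is no depth.
- bot.hand_in(): hands the job in; it is judged then, once.
The state is a dict: "t": time; "q": joint angles; "joint_vel": joint speeds; "joint_torque": joint torques, N m; "eef_pos": TCP position; "tool_rot": TCP orientation; "contact_force": force on the tool from outside, world axes, zero at the start; "torque": the same for the moment, N m; "gripper_width": opening from 0.0 (shut) to 1.0 (fully open); "grasp_force": force on a finger pad.
Only numpy, scipy, OpenCV 4.12 (cv2) and the standard library are available. Lean on these libraries where they do the work, as an engineer would, in place of code of your own. Each camera call takes 0.05 s, during which the arm holds its last target. There are 200 camera calls.

## Working session

There is one attempt and no reset: what is moved stays moved. The work goes in short steps, Python scripts to look and compute and a tool call to move; the robot and the scene stay as the last step left them, time stands still between calls to the robot, and variables do not carry over. Pictures are saved under pics/ and viewed, at most 10 in all, crops included, and the job is handed in when it is done.

Besides the shell and the picture viewer there is one more tool, called after "Call:" as name(argument=value, ...) on one line, values as JSON. jog_arm: Moves the arm, as the interface text tells. Its arguments: {"type":"object","properties":{"deltas":{"type":"array"},"newtons":{"type":"number"}},"required":["deltas"]}

```bash
ls; mkdir -p pics
python3 - <<'E'
from station import bot
import cv2,numpy as np
for n in("top","side"):
    r=bot.read_camera(n);cv2.imwrite(f"pics/{n}0.png",r["img"][:,:,::-1])
    print(n,r["K"].tolist() if hasattr(r["K"],'tolist') else r["K"],r["dist_coeffs"],r["eye"],r["attitude"])
print(bot.get_obs(),bot.tip_reach)
E
```

```text
pics
top [[380.32307322991977, 0.0, 246.54636325153197], [0.0, 380.32307322991977, 190.2512209962612], [0.0, 0.0, 1.0]] [-0.00862593  0.          0.          0.          0.        ] [0.34519858 0.03108927 1.10189987] [-0.04940027  0.71478015 -0.69511602  0.0588444 ]
side [[460.19516392158107, 0.0, 251.49004548821918], [0.0, 460.19516392158107, 187.5389223919738], [0.0, 0.0, 1.0]] [-0.13715683  0.          0.          0.          0.        ] [-0.05037493  0.79954836  0.88302704] [ 0.13639992 -0.28729377  0.8627507  -0.39308853]
{'t': 0.1, 'q': array([ 1.03689332,  0.4777437 ,  0.02235436,  1.55632989, -0.01147771,
        1.10931066, -0.08309861]), 'joint_vel': array([-0.00053485, -0.00159158,  0.00069025, -0.0026774 , -0.00030569,
       -0.00037753, -0.00042493]), 'joint_torque': array([ 4.20832963e-03, -5.97762823e+01,  1.61373273e+00, -2.81954974e+01,
        1.28473953e-02,  5.09319798e-03,  8.82300014e-06]), 'eef_pos': array([ 0.27858841, -0.61428927,  0.25241512]), 'tool_rot': array([-7.94140658e-04,  9.77419374e-01,  2.11307064e-01, -2.46816387e-04]), 'contact_force': array([-0.38619521, -0.05195355, -0.08508068]), 'torque': array([-0.04014824,  0.01543652,  0.01179041]), 'grasp_force': 0.0, 'gripper_width': 1.0010935151867066} 0.022
```

View pics/top0.png

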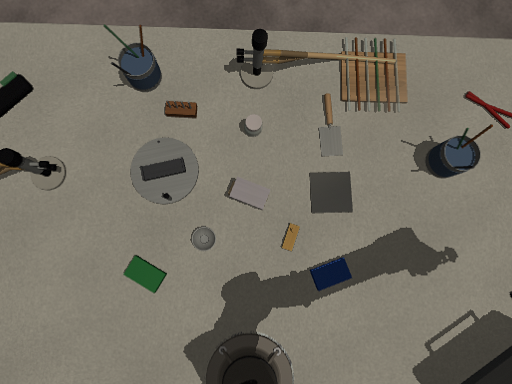

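View pics/side0.png

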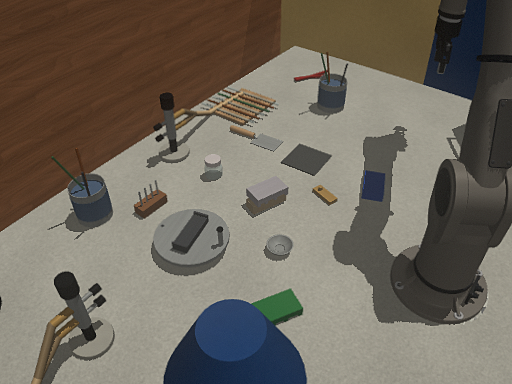

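The top view shows the candidates for the plate: silver block at (247,193) on the tan brick, blue block at (331,273) and green block at (145,273). By the description it is the silver one. Other things: turntable (164,170) with the bed at its centre and the peg near (167,196), mat (331,192), gauge (290,236), dish (203,238), jar (253,124), paddle (330,125), holder (181,109).

```bash
cat > h.py <<'E'
from station import bot
import cv2,numpy as np
from scipy.spatial.transform import Rotation as R
def rot(q): return R.from_quat(np.roll(q,-1)).as_matrix()
def cam(n): return bot.read_camera(n)
def plane(c,uv,z):
    u=cv2.undistortPoints(np.array(uv,float).reshape(-1,1,2),np.array(c["K"]),np.array(c["dist_coeffs"])).reshape(-1,2)
    d=np.c_[u,np.ones(len(u))]@rot(c["attitude"]).T; e=np.array(c["eye"])
    return e+d*((z-e[2])/d[:,2])[:,None]
def proj(c,P):
    M=rot(c["attitude"]).T; t=-M@np.array(c["eye"])
    return cv2.projectPoints(np.array(P,float).reshape(-1,1,3),cv2.Rodrigues(M)[0],t,np.array(c["K"]),np.array(c["dist_coeffs"]))[0].reshape(-1,2)
def blob(img,near,mask,win=40):
    m=np.zeros(mask.shape,np.uint8); x,y=near; m[y-win:y+win,x-win:x+win]=mask[y-win:y+win,x-win:x+win]
    m=cv2.morphologyEx(m*255 if m.max()==1 else m,cv2.MORPH_OPEN,np.ones((3,3)))
    cs,_=cv2.findContours(m,cv2.RETR_EXTERNAL,cv2.CHAIN_APPROX_NONE)
    return max(cs,key=cv2.contourArea)
E
python3 - <<'E'
from h import *
c=cam("top");im=c["img"];print([im[y,x].tolist() for x,y in((247,193),(164,169),(180,150),(331,192),(215,190),(168,196),(236,205))])
hsv=cv2.cvtColor(im,cv2.COLOR_RGB2HSV); print([hsv[y,x].tolist() for x,y in((247,193),(164,169),(180,150),(331,192),(215,190),(168,196))])
print(plane(c,[(248,372)],0))
g=hsv[:,:,2]
# quick estimates
for nm,p,z in(("plate",(247,193),.056),("disc",(164,170),.037),("mat",(331,192),.004),("peg",(167,196),.09),("dish",(203,238),.02),("gauge",(290,236),.012),("jar",(253,124),.062),("paddle",(331,110),0),("holder",(181,109),.03)): print(nm,plane(c,[p],z).round(3))
s=cam("side")
a=im[150:215,130:275];b=s["img"][165:275,145:345]
A=cv2.resize(a[:,:,::-1],None,fx=3.8,fy=3.8,interpolation=3);B=cv2.resize(b[:,:,::-1],(A.shape[1],int(110*A.shape[1]/200)),interpolation=3)
cv2.imwrite("pics/crop0.png",np.vstack([A,B]))
print(A.shape,B.shape)
E
```

```text
[[131, 123, 121], [48, 48, 46], [109, 108, 101], [61, 60, 56], [135, 129, 115], [9, 10, 11], [132, 128, 114]]
[[6, 19, 131], [30, 11, 48], [26, 19, 109], [24, 21, 61], [21, 38, 135], [105, 46, 11]]
[[0.01276636 0.00120405 0.        ]]
plate [[0.499 0.018 0.056]]
disc [[0.561 0.256 0.037]]
mat [[ 0.517 -0.229  0.004]]
peg [[0.48  0.232 0.09 ]]
dish [[0.373 0.138 0.02 ]]
gauge [[ 0.385 -0.109  0.012]]
jar [[0.697 0.006 0.062]]
paddle [[ 0.77  -0.232  0.   ]]
holder [[0.747 0.218 0.03 ]]
(247, 551, 3) (303, 551, 3)
```

View pics/crop0.png

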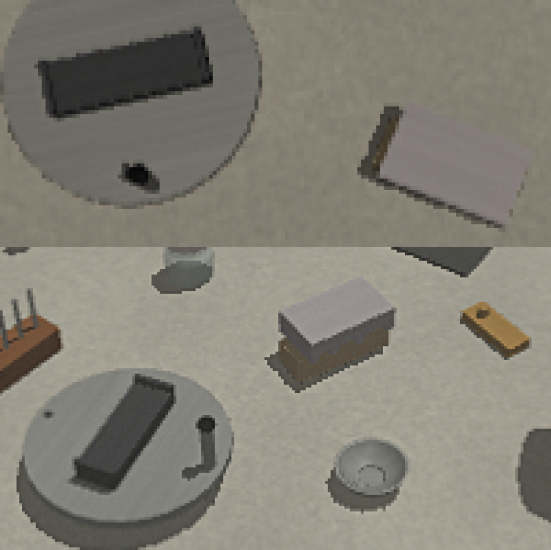

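The crop confirms it: the silver plate (crop 455,160; top image about (250,192)) lies on the tan brick. The black peg cap is at crop (138,174), so top (166,196); the bed with its end lips is at crop (127,72).

Run:
```python
from h import *
c=cam("top");im=c["img"].astype(int);hsv=cv2.cvtColor(c["img"],cv2.COLOR_RGB2HSV)
V=hsv[:,:,2]
def rect(near,mask,z,win):
    k=blob(im,near,mask.astype(np.uint8),win)
    P=plane(c,k.reshape(-1,2),z)[:,:2]
    (cx,cy),(w,h),a=cv2.minAreaRect((P*1000).astype(np.float32))
    b=cv2.boxPoints(((cx,cy),(w,h),a)); e=max((b[1]-b[0],b[2]-b[1]),key=np.linalg.norm)
    return np.round([cx,cy,w,h,np.degrees(np.arctan2(e[1],e[0]))%180],1)
pl=(im[:,:,0]-im[:,:,2]<14)&(V>100)
print("plate",rect((247,193),pl,.056,35))
print("mat",rect((331,192),V<80,.004,35))
print("bed",rect((164,169),(V<70),.057,26))
k=blob(im,(164,170),((im[:,:,0]-im[:,:,2]<13)).astype(np.uint8),45)
P=plane(c,cv2.convexHull(k).reshape(-1,2),.037)[:,:2]*1000
print("disc",cv2.minEnclosingCircle(P.astype(np.float32)))
k=blob(im,(167,196),(V<30).astype(np.uint8),10);print(cv2.boundingRect(k));m=k.reshape(-1,2).mean(0)
print("peg",m,plane(c,[m],.095))
s=cam("side");si=s["img"].astype(int);sv=si.max(2)
# side cross-check: plate top face & bed predicted pix
k=blob(si,(219,231),(sv<30).astype(np.uint8),8);m2=k.reshape(-1,2).mean(0);print("side peg",m2,plane(s,[m2],.095))
k=blob(si,(190,231),(sv<70).astype(np.uint8),22);m2=cv2.minAreaRect(k);print("side bed",m2[0],plane(s,[m2[0]],.05))
for nm,p in(("plate",(.499,.018,.056)),):print(proj(s,[p]))
```

```text
plate [500.8  11.1 100.   59.5  69.6]
mat [ 517.7 -226.8  118.4  121.    92.5]
bed [559.5 254.9  43.8 123.5 103.4]
disc ((561.2184448242188, 255.7467803955078), 97.70034790039062)
(164, 194, 5, 4)
peg [166.  195.5] [[0.4804927 0.2339569 0.095    ]]Traceback (most recent call last):
  File "<stdin>", line 21, in <module>
  File "h.py", line 17, in blob
    return max(cs,key=cv2.contourArea)
ValueError: max() iterable argument is empty
```

```bash
cat >> h.py <<'E'
Z=np.array([0,0,1.])
def tool(a,ydir):
    a=a/np.linalg.norm(a); y=ydir-a*(ydir@a); y/=np.linalg.norm(y); return np.c_[np.cross(y,a),y,a]
def go(G,a,ydir,back=0.0):
    """print delta from measured pose so that the grasp point is at G, drawn back along a"""
    o=bot.get_obs(); C=rot(o["tool_rot"]); best=None
    for s in(1,-1):
        T=tool(np.array(a,float),s*np.array(ydir,float)); rv=R.from_matrix(T@C.T).as_rotvec()
        if best is None or np.linalg.norm(rv)<np.linalg.norm(best[1]): best=(T,rv)
    T,rv=best; p=np.array(G)-T[:,2]*(.003+back); d=p-o["eef_pos"]
    print("d",d.round(4),"rv",rv.round(3),"deg %.1f"%np.degrees(np.linalg.norm(rv)),"dist %.3f"%np.linalg.norm(d),"tcp target",p.round(4))
    print("t %.2f q"%o["t"],o["q"].round(2),"F",np.array(o["contact_force"]).round(1),"w %.3f g %.1f"%(o["gripper_width"],o["grasp_force"]))
def ang(d): return np.array([np.cos(np.radians(d)),np.sin(np.radians(d)),0])
E
python3 - <<'E'
from h import *
u=ang(-110.4); G=np.array([.501,.011,.043])+.02*u
go(G,-u-Z,ang(-20.4),.12)
E
```

```text
d [ 0.185   0.5253 -0.123 ] rv [ 0.588 -0.55   0.747] deg 62.9 dist 0.570 tcp target [ 0.4637 -0.0893  0.13  ]
t 0.30 q [ 1.04  0.48  0.02  1.56 -0.01  1.11 -0.08] F [-0.1 -0.2  0.3] w 1.002 g 0.0
```

Call:
jog_arm(deltas=[[0.0123,0.035,0,0.0392,-0.0367,0.0498,1],[0.0123,0.035,0,0.0392,-0.0367,0.0498,1],[0.0123,0.035,0,0.0392,-0.0367,0.0498,1],[0.0123,0.035,0,0.0392,-0.0367,0.0498,1],[0.0123,0.035,0,0.0392,-0.0367,0.0498,1],[0.0123,0.035,0,0.0392,-0.0367,0.0498,1],[0.0123,0.035,0,0.0392,-0.0367,0.0498,1],[0.0123,0.035,0,0.0392,-0.0367,0.0498,1],[0.0123,0.035,0,0.0392,-0.0367,0.0498,1],[0.0123,0.035,0,0.0392,-0.0367,0.0498,1]], newtons=80)

```text
t: 1.3
eef_pos: [0.4021, -0.2635, 0.2535]
tool_rot: [-0.15, 0.861, 0.436, 0.217]
contact_force: [0.3, -0.6, -0.8]
gripper_width: 1.002
grasp_force: 0.0
```

Run:
```python
from h import *
u=ang(-110.4); G=np.array([.501,.011,.043])+.02*u
go(G,-u-Z,ang(-20.4),.12)
```

```text
d [ 0.0616  0.1743 -0.1236] rv [ 0.195 -0.18   0.248] deg 20.8 dist 0.222 tcp target [ 0.4637 -0.0893  0.13  ]
t 1.30 q [ 1.05  0.29 -0.34  1.95 -0.48  1.09  0.35] F [ 0.3 -0.6 -0.8] w 1.002 g 0.0
```

Call:
jog_arm(deltas=[[0.0088,0.0249,-0.0176,0.0279,-0.0257,0.0354,1],[0.0088,0.0249,-0.0176,0.0279,-0.0257,0.0354,1],[0.0088,0.0249,-0.0176,0.0279,-0.0257,0.0354,1],[0.0088,0.0249,-0.0176,0.0279,-0.0257,0.0354,1],[0.0088,0.0249,-0.0176,0.0279,-0.0257,0.0354,1],[0.0088,0.0249,-0.0176,0.0279,-0.0257,0.0354,1],[0.0088,0.0249,-0.0176,0.0279,-0.0257,0.0354,1],[0,0,0,0,0,0,1]])

```text
t: 2.1
eef_pos: [0.4626, -0.0872, 0.1286]
tool_rot: [-0.221, 0.758, 0.527, 0.313]
contact_force: [-0.5, -0.5, -0.3]
gripper_width: 1.0
grasp_force: 0.0
```

Run:
```python
from h import *
u=ang(-110.4); G=np.array([.501,.011,.043])+.02*u
go(G,-u-Z,ang(-20.4),.0)
t,s=cam("top")["img"][130:260,170:340],cam("side")["img"][100:300,180:420]
A=cv2.resize(t,(600,459),interpolation=3);B=cv2.resize(s,(660,550),interpolation=3)
cv2.imwrite("pics/pre.png",np.hstack([cv2.resize(A,(400,306)),cv2.resize(B,(367,306))])[:,:,::-1])
```

```text
d [ 0.0307  0.0775 -0.0835] rv [-0.004 -0.004 -0.003] deg 0.4 dist 0.118 tcp target [ 0.4933 -0.0097  0.0451]
t 2.10 q [ 0.97  0.57 -0.56  2.12 -0.73  0.78  0.71] F [-0.5 -0.5 -0.3] w 1.000 g 0.0
```

View pics/pre.png

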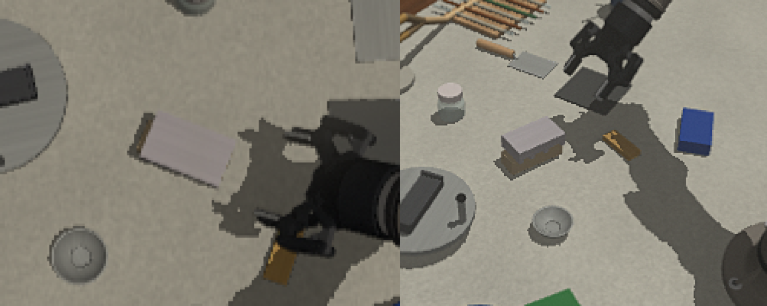

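The left half shows the open jaws lined up with the silver plate (crop 185,150), leaning 45° and with clearance above the gauge (280,260). Nothing is in the way, so I advance along the fingers.

Call:
jog_arm(deltas=[[0.0038,0.0097,-0.0104,0,0,0,1],[0.0038,0.0097,-0.0104,0,0,0,1],[0.0038,0.0097,-0.0104,0,0,0,1],[0.0038,0.0097,-0.0104,0,0,0,1],[0.0038,0.0097,-0.0104,0,0,0,1],[0.0038,0.0097,-0.0104,0,0,0,1],[0.0038,0.0097,-0.0104,0,0,0,1],[0.0038,0.0097,-0.0104,0,0,0,1],[0,0,0,0,0,0,1]])

```text
t: 3.1
eef_pos: [0.4942, -0.0132, 0.0469]
tool_rot: [-0.218, 0.76, 0.526, 0.313]
contact_force: [0.1, -0.7, 0.0]
gripper_width: 0.996
grasp_force: 0.0
```

Call:
jog_arm(deltas=[[0,0,0,0,0,0,0.6],[0,0,0,0,0,0,0.6],[0,0,0,0,0,0,0.6],[0,0,0,0,0,0,0.6],[0,0,0,0,0,0,0.6],[0,0,0,0,0,0,0.6]], newtons=80)

```text
t: 3.7
eef_pos: [0.4941, -0.0141, 0.0478]
tool_rot: [-0.217, 0.76, 0.526, 0.313]
contact_force: [-2.6, -3.4, 6.5]
gripper_width: 0.687
grasp_force: 84.9
```

Run:
```python
from h import *
u=ang(-110.4); G=np.array([.501,.011,.043])+.02*u
go(G,-u-Z,ang(-20.4),.0)
```

```text
d [-0.0008  0.0044 -0.0027] rv [ 0.002 -0.001  0.003] deg 0.2 dist 0.005 tcp target [ 0.4933 -0.0097  0.0451]
t 3.70 q [ 0.87  0.75 -0.64  2.16 -0.84  0.5   0.78] F [-2.6 -3.4  6.5] w 0.687 g 84.9
```

```bash
cat >> h.py <<'E'
def axes(x,z): return np.c_[x,np.cross(z,x),z]
def save(center,A):
    o=bot.get_obs(); C=rot(o["tool_rot"]); np.savez("rel.npz",p=C.T@(np.array(center)-o["eef_pos"]),A=C.T@A)
def goplate(center,A):
    o=bot.get_obs(); C=rot(o["tool_rot"]); r=np.load("rel.npz")
    T=A@r["A"].T; p=np.array(center)-T@r["p"]; d=p-o["eef_pos"]; rv=R.from_matrix(T@C.T).as_rotvec()
    print("plate now",(o["eef_pos"]+C@r["p"]).round(4),"axes",(C@r["A"]).round(2).tolist())
    print("d",d.round(4),"rv",rv.round(3),"deg %.1f"%np.degrees(np.linalg.norm(rv)),"dist %.3f"%np.linalg.norm(d),"tool z",T[:,2].round(2))
    print("t %.2f q"%o["t"],o["q"].round(2),"F",np.array(o["contact_force"]).round(1),"w %.3f g %.1f"%(o["gripper_width"],o["grasp_force"]))
E
python3 - <<'E'
from h import *
u=ang(-110.4); save([.501,.011,.043],axes(u,Z))
print(np.load("rel.npz")["p"])
goplate([.518,-.227,.12],axes(Z,-u))
E
```

```text
[ 0.01501743 -0.00231829  0.02171274]
plate now [0.501 0.011 0.043] axes [[-0.35, 0.94, -0.0], [-0.94, -0.35, -0.0], [0.0, -0.0, 1.0]]
d [ 0.0277 -0.2092  0.0982] rv [-1.472  0.548 -0.   ] deg 90.0 dist 0.233 tool z [-0.25 -0.67 -0.71]
t 3.70 q [ 0.87  0.75 -0.64  2.16 -0.84  0.5   0.78] F [-2.6 -3.4  6.5] w 0.687 g 84.9
```

Call:
jog_arm(deltas=[[0,0,0.01,0,0,0,0.6],[0,0,0.02,0,0,0,0.6],[0,0,0.03,0,0,0,0.6],[0,0,0.03,0,0,0,0.6],[0,0,0.02,0,0,0,0.6],[0,0,0,0,0,0,0.6]])

```text
t: 4.3
eef_pos: [0.4948, -0.0136, 0.1594]
tool_rot: [-0.216, 0.759, 0.528, 0.314]
contact_force: [0.5, -0.3, -3.4]
gripper_width: 0.692
grasp_force: 86.7
```

Run:
```python
from h import *
u=ang(-110.4)
goplate([.518,-.227,.12],axes(Z,-u))
```

```text
plate now [0.5018 0.0115 0.1545] axes [[-0.35, 0.94, -0.0], [-0.94, -0.35, 0.0], [0.0, 0.0, 1.0]]
d [ 0.0269 -0.2097 -0.0134] rv [-1.47   0.549 -0.004] deg 89.9 dist 0.212 tool z [-0.25 -0.67 -0.71]
t 4.30 q [ 0.86  0.5  -0.63  2.14 -0.81  0.71  0.61] F [ 0.5 -0.3 -3.4] w 0.692 g 86.7
```

Call:
jog_arm(deltas=[[0.0017,-0.0131,0,-0.092,0.0343,0,0.6],[0.0017,-0.0131,0,-0.092,0.0343,0,0.6],[0.0017,-0.0131,0,-0.092,0.0343,0,0.6],[0.0017,-0.0131,0,-0.092,0.0343,0,0.6],[0.0017,-0.0131,0,-0.092,0.0343,0,0.6],[0.0017,-0.0131,0,-0.092,0.0343,0,0.6],[0.0017,-0.0131,0,-0.092,0.0343,0,0.6],[0.0017,-0.0131,0,-0.092,0.0343,0,0.6]])

```text
t: 5.1
eef_pos: [0.5066, -0.1182, 0.1561]
tool_rot: [0.001, 0.822, 0.57, -0.003]
contact_force: [-0.9, 0.4, -4.2]
gripper_width: 0.692
grasp_force: 86.6
```

Call:
jog_arm(deltas=[[0.0017,-0.0131,0,-0.092,0.0343,0,0.6],[0.0017,-0.0131,0,-0.092,0.0343,0,0.6],[0.0017,-0.0131,0,-0.092,0.0343,0,0.6],[0.0017,-0.0131,0,-0.092,0.0343,0,0.6],[0.0017,-0.0131,0,-0.092,0.0343,0,0.6],[0.0017,-0.0131,0,-0.092,0.0343,0,0.6],[0.0017,-0.0131,0,-0.092,0.0343,0,0.6],[0.0017,-0.0131,0,-0.092,0.0343,0,0.6],[0,0,0,0,0,0,0.6]])

```text
t: 6.0
eef_pos: [0.5205, -0.2211, 0.1539]
tool_rot: [0.218, 0.758, 0.528, -0.317]
contact_force: [0.1, 0.0, -4.6]
gripper_width: 0.688
grasp_force: 87.1
```

Run:
```python
from h import *
u=ang(-110.4)
goplate([.518,-.227,.12],axes(Z,-u))
t,s=cam("top")["img"][130:260,230:400],cam("side")["img"][60:260,200:440]
cv2.imwrite("pics/stand.png",np.hstack([cv2.resize(t,(400,306),interpolation=3),cv2.resize(s,(367,306),interpolation=3)])[:,:,::-1])
```

```text
plate now [ 0.5165 -0.2248  0.1279] axes [[0.01, 0.94, 0.35], [-0.0, -0.35, 0.94], [1.0, -0.01, -0.0]]
d [ 0.0013 -0.0022 -0.0079] rv [-0.001 -0.007 -0.001] deg 0.4 dist 0.008 tool z [-0.25 -0.67 -0.71]
t 6.00 q [-0.17  0.59  0.12  1.89  0.71  1.15 -0.87] F [ 0.1  0.  -4.6] w 0.688 g 87.1
```

View pics/stand.png

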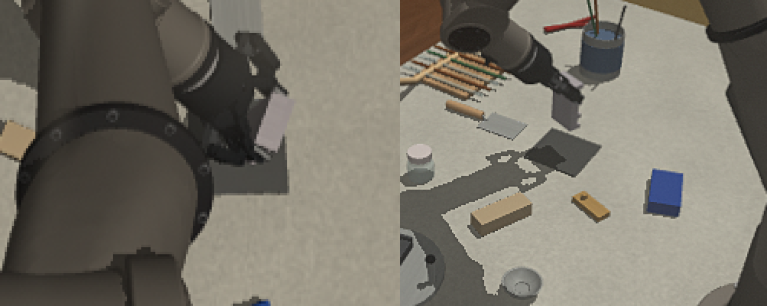

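The plate hangs upright in the jaws: top face at crop (273,122) over the dark mat, and side view at (565,110) above the mat at (565,150). Lower it until it touches.

Call:
jog_arm(deltas=[[0.0013,-0.0022,-0.015,0,-0.007,0,0.6],[0,0,-0.02,0,0,0,0.6],[0,0,-0.02,0,0,0,0.6],[0,0,-0.01,0,0,0,0.6],[0,0,-0.003,0,0,0,0.6],[0,0,-0.002,0,0,0,0.6],[0,0,0,0,0,0,0.6]])

```text
t: 6.8
eef_pos: [0.5226, -0.2248, 0.0873]
tool_rot: [0.221, 0.76, 0.525, -0.312]
contact_force: [0.1, 0.5, -3.7]
gripper_width: 0.691
grasp_force: 87.2
```

Call:
jog_arm(deltas=[[0,0,-0.001,0,0,0,0.6],[0,0,-0.001,0,0,0,0.6],[0,0,0,0,0,0,0.6]])

```text
t: 7.1
eef_pos: [0.5225, -0.2246, 0.0851]
tool_rot: [0.221, 0.76, 0.525, -0.312]
contact_force: [-0.2, 0.9, -3.2]
gripper_width: 0.692
grasp_force: 87.2
```

Run:
```python
from h import *
u=ang(-110.4)
goplate([.518,-.227,.054],axes(Z,-u))
```

```text
plate now [ 0.5188 -0.2282  0.0591] axes [[-0.01, 0.94, 0.35], [-0.0, -0.35, 0.94], [1.0, 0.0, 0.0]]
d [-0.0007  0.0013 -0.0051] rv [-0.001  0.006  0.002] deg 0.3 dist 0.005 tool z [-0.25 -0.67 -0.71]
t 7.10 q [-0.16  0.7   0.13  1.9   0.75  1.04 -0.97] F [-0.2  0.9 -3.2] w 0.692 g 87.2
```

Call:
jog_arm(deltas=[[0,0,-0.001,0,0,0,0.6],[0,0,-0.001,0,0,0,0.6],[0,0,-0.001,0,0,0,0.6],[0,0,0,0,0,0,0.6]])

```text
t: 7.5
eef_pos: [0.5224, -0.2246, 0.0825]
tool_rot: [0.221, 0.76, 0.525, -0.313]
contact_force: [-1.6, 2.3, 2.9]
gripper_width: 0.689
grasp_force: 88.0
```

Call:
jog_arm(deltas=[[0,0,-0.001,0,0,0,0.6],[0,0,0,0,0,0,0.6]])

```text
t: 7.7
eef_pos: [0.5223, -0.2246, 0.0825]
tool_rot: [0.221, 0.76, 0.525, -0.313]
contact_force: [-3.5, 5.8, 11.6]
gripper_width: 0.694
grasp_force: 88.9
```

Call:
jog_arm(deltas=[[0,0,-0.001,0,0,0,0.6],[0,0,0,0,0,0,0.6]])

```text
t: 7.9
eef_pos: [0.5223, -0.2246, 0.0824]
tool_rot: [0.222, 0.76, 0.524, -0.314]
contact_force: [-4.4, 8.1, 18.7]
gripper_width: 0.688
grasp_force: 89.6
```

Call:
jog_arm(deltas=[[0,0,0.001,0,0,0,0.6],[0,0,0.0005,0,0,0,0.6],[0,0,0,0,0,0,0.68],[0,0,0,0,0,0,0.74],[0,0,0,0,0,0,0.82],[0,0,0,0,0,0,1],[0,0,0,0,0,0,1],[0,0,0,0,0,0,1]], newtons=40)

```text
t: 8.7
eef_pos: [0.5223, -0.2248, 0.0814]
tool_rot: [0.221, 0.76, 0.525, -0.313]
contact_force: [-0.8, -0.9, -0.2]
gripper_width: 0.999
grasp_force: 0.0
```

Run:
```python
from h import *
u=ang(-110.4)
print(bot.get_obs()["eef_pos"])
s=cam("side")
P=proj(s,[(.518,-.227,.054)])[0].astype(int);print(P)
x,y=P;cv2.imwrite("pics/rel.png",cv2.resize(s["img"][y-60:y+60,x-75:x+75],(750,600),interpolation=3)[:,:,::-1])
```

```text
[ 0.52228484 -0.22477487  0.08135047]
[307 144]
```

View pics/rel.png

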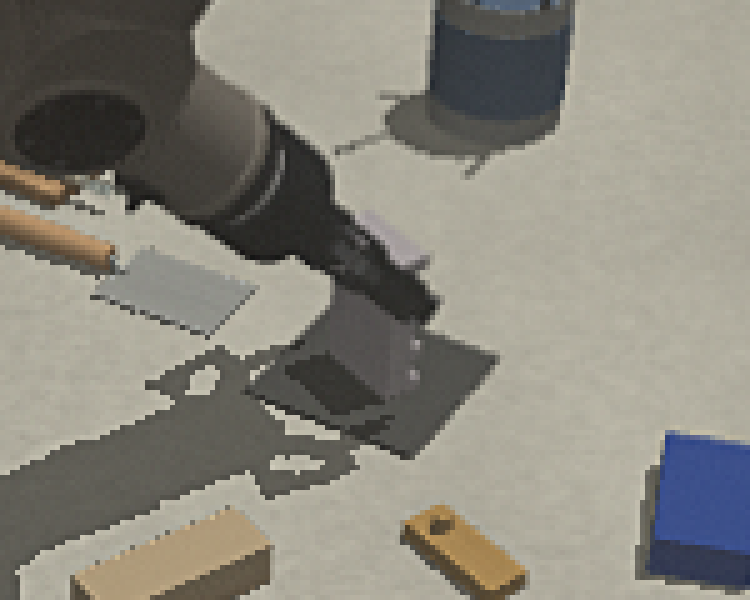

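The plate stands upright on the mat in the open jaws (plain face toward the camera at (365,340), channel notches at the right edge (413,345)). Back out.

Call:
jog_arm(deltas=[[0.0025,0.0066,0.0071,0,0,0,1],[0.0025,0.0066,0.0071,0,0,0,1],[0.0025,0.0066,0.0071,0,0,0,1],[0.0025,0.0066,0.0071,0,0,0,1],[0.0037,0.0099,0.0106,0,0,0,1],[0.0037,0.0099,0.0106,0,0,0,1],[0.0037,0.0099,0.0106,0,0,0,1],[0,0,0.04,0,0,0,1],[0,0,0.04,0,0,0,1],[0,0,0,0,0,0,1]])

```text
t: 9.75
eef_pos: [0.5461, -0.1682, 0.2271]
tool_rot: [0.223, 0.762, 0.524, -0.309]
contact_force: [0.2, -0.2, 0.8]
gripper_width: 1.001
grasp_force: 0.0
```

Run:
```python
from h import *
c=cam("top");im=c["img"].astype(int);hsv=cv2.cvtColor(c["img"],cv2.COLOR_RGB2HSV)
s=cam("side")
x,y=proj(c,[(.518,-.227,.104)])[0].astype(int)
a=c["img"][y-30:y+30,x-35:x+35];x2,y2=proj(s,[(.518,-.227,.054)])[0].astype(int);b=s["img"][y2-35:y2+35,x2-40:x2+40]
print(x,y,x2,y2)
cv2.imwrite("pics/rel2.png",np.hstack([cv2.resize(a,(400,343),interpolation=0),cv2.resize(b,(392,343),interpolation=0)])[:,:,::-1])
u=ang(-110.4);go(np.array([.518,-.227,.074]),-u-Z,ang(-20.4),.11)
```

```text
339 186 307 144
d [-0.0539 -0.134  -0.0689] rv [ 1.472 -0.541  0.009] deg 89.9 dist 0.160 tcp target [ 0.4901 -0.3019  0.1539]
t 9.85 q [-0.23  0.52  0.1   1.8   0.65  1.31 -0.83] F [-0.7  0.7 -1.1] w 0.997 g 0.0
```

View pics/rel2.png

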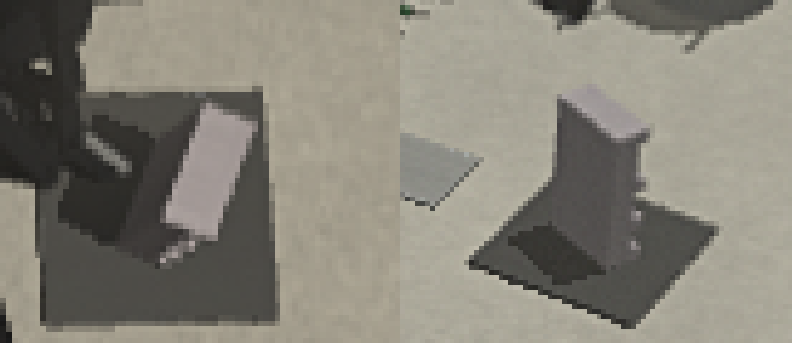

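The plate stands free on the mat: top face at crop (210,170), i.e. top image (341,186), notches toward the right in the side crop (637,215). Measure it and swing to the grooved side.

Call:
jog_arm(deltas=[[-0.0039,-0.0096,0,0.105,-0.0386,0,1],[-0.0039,-0.0096,0,0.105,-0.0386,0,1],[-0.0039,-0.0096,0,0.105,-0.0386,0,1],[-0.0039,-0.0096,0,0.105,-0.0386,0,1],[-0.0039,-0.0096,0,0.105,-0.0386,0,1],[-0.0039,-0.0096,0,0.105,-0.0386,0,1],[-0.0039,-0.0096,0,0.105,-0.0386,0,1],[-0.0039,-0.0096,0,0.105,-0.0386,0,1],[-0.0039,-0.0096,0,0.105,-0.0386,0,1],[-0.0039,-0.0096,0,0.105,-0.0386,0,1]])

```text
t: 10.85
eef_pos: [0.5041, -0.2645, 0.2211]
tool_rot: [-0.097, 0.811, 0.56, 0.138]
contact_force: [0.6, -0.4, -0.7]
gripper_width: 0.997
grasp_force: 0.0
```

Call:
jog_arm(deltas=[[-0.0039,-0.0096,0,0.105,-0.0386,0,1],[-0.0039,-0.0096,0,0.105,-0.0386,0,1],[-0.0039,-0.0096,0,0.105,-0.0386,0,1],[-0.0039,-0.0096,0,0.105,-0.0386,0,1],[0,0,0,0,0,0,1]])

```text
t: 11.35
eef_pos: [0.4856, -0.3066, 0.2175]
tool_rot: [-0.221, 0.763, 0.521, 0.311]
contact_force: [-0.6, -0.3, -0.8]
gripper_width: 1.001
grasp_force: 0.0
```

Run:
```python
from h import *
c=cam("top");im=c["img"].astype(int);V=im.max(2)
pl=((im[:,:,0]-im[:,:,2]<16)&(V>100)).astype(np.uint8)
k=blob(im,(341,186),pl,20);P=plane(c,k.reshape(-1,2),.104)[:,:2]*1000
r=cv2.minAreaRect(P.astype(np.float32));b=cv2.boxPoints(r);e=max((b[1]-b[0],b[2]-b[1]),key=np.linalg.norm)
print(r,np.degrees(np.arctan2(e[1],e[0])))
u=ang(-110.4);
for bk in(.11,0): go(np.array([.518,-.227,.076]),-u-Z,ang(-20.4),bk)
```

```text
((519.380126953125, -229.72634887695312), (25.741037368774414, 59.094871520996094), 69.39098358154297) -20.609032
d [ 0.0031  0.0027 -0.0628] rv [-0.001 -0.012  0.008] deg 0.8 dist 0.063 tcp target [ 0.4901 -0.3019  0.1559]
t 11.40 q [ 0.92  0.58 -0.17  1.7  -0.64  1.29  0.7 ] F [ 0.6 -0.9  0.9] w 1.000 g 0.0
d [ 0.0302  0.0756 -0.1406] rv [-0.001 -0.012  0.008] deg 0.8 dist 0.162 tcp target [ 0.5173 -0.229   0.0781]
t 11.40 q [ 0.92  0.58 -0.17  1.7  -0.64  1.29  0.7 ] F [ 0.6 -0.9  0.9] w 1.000 g 0.0
```

Call:
jog_arm(deltas=[[0.004,0,-0.02,0,-0.012,0.008,1],[0,0,-0.022,0,0,0,1],[0,0,-0.021,0,0,0,1],[0.0034,0.0091,-0.0097,0,0,0,1],[0.0034,0.0091,-0.0097,0,0,0,1],[0.0034,0.0091,-0.0097,0,0,0,1],[0.0034,0.0091,-0.0097,0,0,0,1],[0.0034,0.0091,-0.0097,0,0,0,1],[0.0034,0.0091,-0.0097,0,0,0,1],[0,0,0,0,0,0,1]])

```text
t: 12.4
eef_pos: [0.5132, -0.2458, 0.0994]
tool_rot: [-0.219, 0.756, 0.53, 0.315]
contact_force: [-0.3, 0.6, 0.5]
gripper_width: 0.999
grasp_force: 0.0
```

Run:
```python
from h import *
u=ang(-110.6)
go(np.array([.5192,-.2295,.076]),-u-Z,ang(-20.6),0)
```

```text
d [ 0.0053  0.0143 -0.0212] rv [-0.001  0.003 -0.01 ] deg 0.6 dist 0.026 tcp target [ 0.5185 -0.2315  0.0781]
t 12.40 q [ 0.86  0.71 -0.23  1.81 -0.7   1.04  0.81] F [-0.3  0.6  0.5] w 0.999 g 0.0
```

Call:
jog_arm(deltas=[[0.0018,0.005,-0.007,0,0.001,-0.005,1],[0.0018,0.005,-0.007,0,0.001,-0.005,1],[0.0017,0.0043,-0.007,0,0,0,1],[0,0,0,0,0,0,1],[0,0,0,0,0,0,0.6],[0,0,0,0,0,0,0.6],[0,0,0,0,0,0,0.6],[0,0,0,0,0,0,0.6],[0,0,0,0,0,0,0.6],[0,0,0,0,0,0,0.6]], newtons=80)

```text
t: 13.4
eef_pos: [0.5187, -0.2345, 0.0799]
tool_rot: [-0.216, 0.76, 0.526, 0.316]
contact_force: [-1.6, -1.2, 5.4]
gripper_width: 0.686
grasp_force: 86.3
```

Run:
```python
from h import *
u=ang(-110.6)
go(np.array([.5192,-.2295,.076]),-u-Z,ang(-20.6),0)
save([.5192,-.2295,.0565],axes(Z,-u))
b=ang(-76)
goplate([.5605,.255,.14],axes(-b,-Z))
```

```text
d [-0.0002  0.003  -0.0018] rv [0.002 0.003 0.003] deg 0.3 dist 0.004 tcp target [ 0.5185 -0.2315  0.0781]
t 13.40 q [ 0.85  0.74 -0.24  1.83 -0.72  0.99  0.83] F [-1.6 -1.2  5.4] w 0.686 g 86.3
plate now [ 0.5192 -0.2295  0.0565] axes [[-0.0, 0.94, 0.35], [0.0, -0.35, 0.94], [1.0, -0.0, 0.0]]
d [0.0374 0.5126 0.0649] rv [-1.588  0.092  0.473] deg 95.1 dist 0.518 tool z [ 0.18 -0.69 -0.71]
t 13.40 q [ 0.85  0.74 -0.24  1.83 -0.72  0.99  0.83] F [-1.6 -1.2  5.4] w 0.686 g 86.3
```

Call:
jog_arm(deltas=[[0,0,0.01,0,0,0,0.6],[0,0,0.03,0,0,0,0.6],[0,0,0.04,0,0,0,0.6],[0,0,0.04,0,0,0,0.6],[0.002,0.025,0,-0.08,0.005,0.024,0.6],[0.002,0.025,0,-0.08,0.005,0.024,0.6],[0.002,0.025,0,-0.08,0.005,0.024,0.6],[0.002,0.025,0,-0.08,0.005,0.024,0.6],[0.002,0.025,0,-0.08,0.005,0.024,0.6],[0.002,0.025,0,-0.08,0.005,0.024,0.6]])

```text
t: 14.4
eef_pos: [0.5298, -0.0829, 0.1994]
tool_rot: [-0.058, 0.754, 0.636, 0.153]
contact_force: [0.2, -0.4, -4.0]
gripper_width: 0.681
grasp_force: 86.6
```

Run:
```python
from h import *
b=ang(-75.7)
goplate([.5605,.2553,.17],axes(-b,-Z))
```

```text
plate now [ 0.5296 -0.0894  0.1764] axes [[-0.0, 0.98, 0.21], [0.46, -0.18, 0.87], [0.89, 0.1, -0.45]]
d [ 0.0262  0.3613 -0.0246] rv [-1.105  0.057  0.335] deg 66.2 dist 0.363 tool z [ 0.18 -0.68 -0.71]
t 14.40 q [ 0.4   0.3  -0.21  2.   -0.36  0.77  0.27] F [ 0.2 -0.4 -4. ] w 0.681 g 86.6
```

Call:
jog_arm(deltas=[[0.0019,0.0258,0,-0.079,0.0041,0.0239,0.6],[0.0019,0.0258,0,-0.079,0.0041,0.0239,0.6],[0.0019,0.0258,0,-0.079,0.0041,0.0239,0.6],[0.0019,0.0258,0,-0.079,0.0041,0.0239,0.6],[0.0019,0.0258,0,-0.079,0.0041,0.0239,0.6],[0.0019,0.0258,0,-0.079,0.0041,0.0239,0.6],[0.0019,0.0258,0,-0.079,0.0041,0.0239,0.6],[0.0019,0.0258,0,-0.079,0.0041,0.0239,0.6],[0.0019,0.0258,0,-0.079,0.0041,0.0239,0.6],[0.0019,0.0258,0,-0.079,0.0041,0.0239,0.6]])

```text
t: 15.4
eef_pos: [0.5489, 0.1754, 0.1995]
tool_rot: [0.206, 0.643, 0.727, -0.126]
contact_force: [0.5, 0.4, -3.9]
gripper_width: 0.684
grasp_force: 86.7
```

Call:
jog_arm(deltas=[[0.0019,0.0258,-0.003,-0.079,0.0041,0.0239,0.6],[0.0019,0.0258,-0.003,-0.079,0.0041,0.0239,0.6],[0.0019,0.0258,-0.003,-0.079,0.0041,0.0239,0.6],[0.0019,0.0258,-0.003,-0.079,0.0041,0.0239,0.6],[0,0,0,0,0,0,0.6]])

```text
t: 15.9
eef_pos: [0.5539, 0.2843, 0.1834]
tool_rot: [0.302, 0.563, 0.734, -0.232]
contact_force: [-1.2, 0.7, -4.3]
gripper_width: 0.68
grasp_force: 86.8
```

Run:
```python
from h import *
b=ang(-75.7)
goplate([.5605,.2553,.11],axes(-b,-Z))
```

```text
plate now [0.5586 0.2613 0.1785] axes [[-0.26, 0.97, -0.01], [0.97, 0.26, 0.0], [0.0, -0.0, -1.0]]
d [ 0.0021 -0.0059 -0.0686] rv [-0.004 -0.005 -0.008] deg 0.6 dist 0.069 tool z [ 0.18 -0.68 -0.71]
t 15.90 q [-0.79  0.68 -0.12  1.6   0.68  1.45 -0.93] F [-1.2  0.7 -4.3] w 0.680 g 86.8
```

Call:
jog_arm(deltas=[[0.002,-0.006,-0.02,-0.004,-0.005,-0.008,0.6],[0,0,-0.025,0,0,0,0.6],[0,0,-0.02,0,0,0,0.6],[0,0,0,0,0,0,0.6]])

```text
t: 16.3
eef_pos: [0.5577, 0.2685, 0.119]
tool_rot: [0.305, 0.569, 0.726, -0.237]
contact_force: [-1.0, -1.3, -4.3]
gripper_width: 0.686
grasp_force: 86.7
```

Run:
```python
from h import *
b=ang(-75.7)
goplate([.5605,.2553,.068],axes(-b,-Z))
t=cam("top");s=cam("side")
x,y=proj(t,[(.56,.255,.08)])[0].astype(int);x2,y2=proj(s,[(.56,.255,.08)])[0].astype(int);print(x,y,x2,y2)
a=t["img"][y-45:y+45,x-50:x+50];q=s["img"][y2-45:y2+45,x2-50:x2+50]
cv2.imwrite("pics/over.png",np.hstack([cv2.resize(a,(400,360),interpolation=3),cv2.resize(q,(400,360),interpolation=3)])[:,:,::-1])
```

```text
plate now [0.562  0.2454 0.1143] axes [[-0.24, 0.97, 0.0], [0.97, 0.24, -0.01], [-0.01, -0.0, -1.0]]
d [-0.0018  0.0099 -0.0461] rv [0.006 0.001 0.011] deg 0.7 dist 0.047 tool z [ 0.18 -0.68 -0.71]
t 16.30 q [-0.78  0.76 -0.1   1.63  0.7   1.37 -1.  ] F [-1.  -1.3 -4.3] w 0.686 g 86.7
161 167 190 221
```

View pics/over.png

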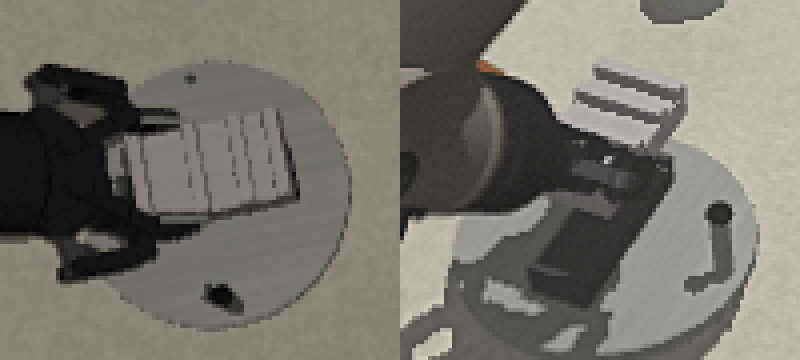

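Grooves face up in both views: plate at crop (215,160) over the bed, peg at (220,295), and the hand leans to the left, well clear of the peg. Check the free end's pixel position against the arm's estimate.

Call:
jog_arm(deltas=[[-0.002,0.009,0,0.006,0.001,0.011,0.6],[0,0,0,0,0,0,0.6],[0,0,0,0,0,0,0.6]])

```text
t: 16.7
eef_pos: [0.5572, 0.2813, 0.1233]
tool_rot: [0.305, 0.566, 0.731, -0.229]
contact_force: [0.2, -0.5, -3.4]
gripper_width: 0.684
grasp_force: 86.8
```

Run:
```python
from h import *
b=ang(-75.7)
t=cam("top");im=t["img"].astype(int)
print("old end",plane(t,[(182.5,160)],.126), "exp",np.array([.562,.2454])+.05*np.array([.24,-.97]))
goplate([.5605,.2553,.0705],axes(-b,-Z))
pl=((im[:,:,0]-im[:,:,2]<18)&(im.max(2)>115)).astype(np.uint8)
k=blob(im,(165,160),pl,26);P=plane(t,k.reshape(-1,2),.127)[:,:2]*1000
r=cv2.minAreaRect(P.astype(np.float32));bx=cv2.boxPoints(r);print(r,bx.round(1).tolist())
for i in range(4): 
    e=bx[(i+1)%4]-bx[i]
    if np.linalg.norm(e)>75 : print(np.degrees(np.arctan2(e[1],e[0])))
```

```text
old end [[0.57146004 0.19010897 0.126     ]] exp [0.574  0.1969]
plate now [0.5619 0.2577 0.1182] axes [[-0.25, 0.97, 0.01], [0.97, 0.25, 0.0], [0.0, 0.01, -1.0]]
d [-0.0013 -0.0024 -0.0478] rv [-0.005  0.006 -0.002] deg 0.5 dist 0.048 tool z [ 0.18 -0.68 -0.71]
t 16.75 q [-0.79  0.76 -0.11  1.62  0.7   1.37 -1.  ] F [-0.2 -0.2 -3.9] w 0.682 g 86.8
((565.1389770507812, 250.7021026611328), (63.56359100341797, 87.7668228149414), 13.899218559265137) [[523.7000122070312, 285.70001220703125], [544.7999877929688, 200.5], [606.5, 215.6999969482422], [585.4000244140625, 300.8999938964844]]
-76.100784
103.899216
```

Call:
jog_arm(deltas=[[-0.0013,-0.0024,-0.01,-0.005,0.006,-0.002,0.6],[0,0,-0.012,0,0,0,0.6],[0,0,-0.01,0,0,0,0.6],[0,0,-0.005,0,0,0,0.6],[0,0,0,0,0,0,0.6],[0,0,0,0,0,0,0.6]])

```text
t: 17.35
eef_pos: [0.5559, 0.2777, 0.0853]
tool_rot: [0.304, 0.565, 0.73, -0.235]
contact_force: [0.3, -0.1, -4.3]
gripper_width: 0.686
grasp_force: 86.7
```

Run:
```python
from h import *
b=ang(-75.7)
goplate([.5605,.2553,.0685],axes(-b,-Z))
```

```text
plate now [0.5604 0.2547 0.0804] axes [[-0.25, 0.97, -0.0], [0.97, 0.25, -0.0], [-0.0, -0.0, -1.0]]
d [ 0.0001  0.0006 -0.0119] rv [ 0.002 -0.001  0.   ] deg 0.1 dist 0.012 tool z [ 0.18 -0.68 -0.71]
t 17.35 q [-0.79  0.81 -0.1   1.63  0.71  1.33 -1.03] F [ 0.3 -0.1 -4.3] w 0.686 g 86.7
```

Call:
jog_arm(deltas=[[0,0.0006,-0.004,0,0,0,0.6],[0,0,-0.003,0,0,0,0.6],[0,0,-0.001,0,0,0,0.6],[0,0,-0.001,0,0,0,0.6],[0,0,0,0,0,0,0.6]])

```text
t: 17.85
eef_pos: [0.5558, 0.2783, 0.0764]
tool_rot: [0.304, 0.565, 0.73, -0.234]
contact_force: [-0.3, 0.1, -3.3]
gripper_width: 0.688
grasp_force: 86.7
```

Call:
jog_arm(deltas=[[0,0,-0.001,0,0,0,0.6],[0,0,-0.001,0,0,0,0.6],[0,0,0,0,0,0,0.6]])

```text
t: 18.15
eef_pos: [0.5559, 0.2784, 0.0752]
tool_rot: [0.304, 0.566, 0.73, -0.234]
contact_force: [-1.9, 0.1, 2.8]
gripper_width: 0.685
grasp_force: 87.4
```

Call:
jog_arm(deltas=[[0,0,-0.001,0,0,0,0.6],[0,0,0,0,0,0,0.6]])

```text
t: 18.35
eef_pos: [0.5559, 0.2784, 0.0752]
tool_rot: [0.304, 0.566, 0.73, -0.235]
contact_force: [-3.3, 0.9, 10.5]
gripper_width: 0.683
grasp_force: 88.2
```

Run:
```python
from h import *
b=ang(-75.7)
goplate([.5605,.2553,.0705],axes(-b,-Z)); print(bot.get_obs()["torque"])
```

```text
plate now [0.5604 0.2554 0.0704] axes [[-0.25, 0.97, -0.0], [0.97, 0.25, -0.0], [-0.0, -0.0, -1.0]]
d [ 0.     -0.0001  0.0002] rv [ 0.003 -0.     0.001] deg 0.2 dist 0.000 tool z [ 0.18 -0.68 -0.71]
t 18.35 q [-0.79  0.82 -0.1   1.63  0.71  1.32 -1.04] F [-3.3  0.9 10.5] w 0.683 g 88.2
[-0.27275564  0.62240821 -0.42770053]
```

Call:
jog_arm(deltas=[[0,0,0.0005,0,0,0,0.6],[0,0,0,0,0,0,0.68],[0,0,0,0,0,0,0.74],[0,0,0,0,0,0,0.82],[0,0,0,0,0,0,1],[0,0,0,0,0,0,1],[0,0,0,0,0,0,1]], newtons=40)

```text
t: 19.05
eef_pos: [0.5559, 0.2783, 0.0738]
tool_rot: [0.304, 0.565, 0.73, -0.234]
contact_force: [-0.8, 0.4, 0.6]
gripper_width: 0.995
grasp_force: 0.0
```

Call:
jog_arm(deltas=[[-0.0018,0.0068,0.0071,0,0,0,1],[-0.0018,0.0068,0.0071,0,0,0,1],[-0.0018,0.0068,0.0071,0,0,0,1],[-0.0018,0.0068,0.0071,0,0,0,1],[-0.0027,0.0102,0.0107,0,0,0,1],[-0.0027,0.0102,0.0107,0,0,0,1],[-0.0027,0.0102,0.0107,0,0,0,1],[0,0,0.04,0,0,0,1],[0,0,0.04,0,0,0,1],[0,0,0.03,0,0,0,1]])

```text
t: 20.05
eef_pos: [0.5405, 0.3372, 0.2476]
tool_rot: [0.304, 0.566, 0.73, -0.233]
contact_force: [1.5, 0.5, 0.7]
gripper_width: 0.996
grasp_force: 0.0
```

Run:
```python
from h import *
t=cam("top");s=cam("side")
x,y=proj(t,[(.56,.255,.06)])[0].astype(int);x2,y2=proj(s,[(.56,.255,.06)])[0].astype(int);print(x,y,x2,y2)
a=t["img"][y-45:y+45,x-50:x+50];q=s["img"][y2-45:y2+45,x2-50:x2+50]
cv2.imwrite("pics/bed.png",np.hstack([cv2.resize(a,(400,360),interpolation=3),cv2.resize(q,(400,360),interpolation=3)])[:,:,::-1])
im=t["img"].astype(int)
k=blob(im,(166,195),(im.max(2)<30).astype(np.uint8),10);print(cv2.boundingRect(k));m=k.reshape(-1,2).mean(0);print("peg",plane(t,[m],.093))
```

```text
162 168 191 227
(164, 194, 5, 4)
peg [[0.48076144 0.23435985 0.093     ]]
```

View pics/bed.png

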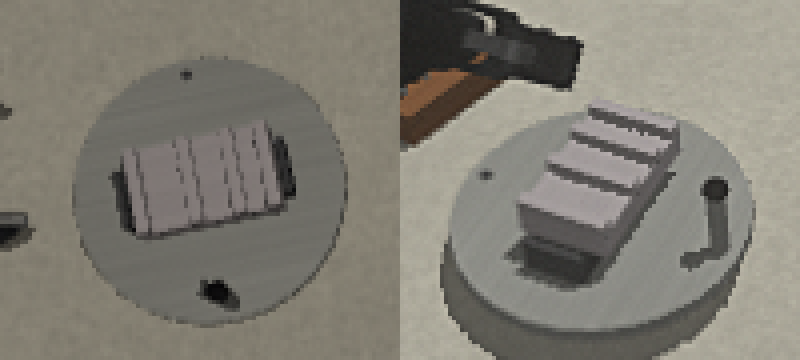

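The plate lies flat, grooves up, with a dark lip showing at each end (crop (120,200) and (285,165)); the peg cap at (215,292) has not moved. Next, straddle the peg with the jaws along the push direction.

```bash
cat >> h.py <<'E'
AX=np.array([.5607,.2554]); RP=.083
def pegpose(deg,lead,z):
    r=ang(deg); t=ang(deg+90); p=np.r_[AX,0]+RP*r+lead*t; p[2]=z; return p,t
E
python3 - <<'E'
from h import *
p,t=pegpose(195,0,.20-.003);go(p,-Z,t)
E
```

```text
d [-0.0612 -0.1042 -0.05  ] rv [ 0.751 -0.427 -1.471] deg 97.8 dist 0.131 tcp target [0.4805 0.2339 0.2   ]
t 20.15 q [-0.85  0.65 -0.13  1.47  0.64  1.6  -0.9 ] F [ 0.4  0.9 -0.3] w 1.001 g 0.0
```

Call:
jog_arm(deltas=[[-0.0038,-0.0065,0,0.047,-0.0267,-0.092,0.6],[-0.0038,-0.0065,0,0.047,-0.0267,-0.092,0.6],[-0.0038,-0.0065,0,0.047,-0.0267,-0.092,0.6],[-0.0038,-0.0065,0,0.047,-0.0267,-0.092,0.6],[-0.0038,-0.0065,0,0.047,-0.0267,-0.092,0.6],[-0.0038,-0.0065,0,0.047,-0.0267,-0.092,0.6],[-0.0038,-0.0065,0,0.047,-0.0267,-0.092,0.6],[-0.0038,-0.0065,0,0.047,-0.0267,-0.092,0.6]])

```text
t: 20.95
eef_pos: [0.5097, 0.2844, 0.2443]
tool_rot: [0.164, 0.856, 0.473, -0.13]
contact_force: [0.8, -0.0, 0.8]
gripper_width: 0.603
grasp_force: 0.0
```

Call:
jog_arm(deltas=[[-0.0038,-0.0065,0,0.047,-0.0267,-0.092,0.6],[-0.0038,-0.0065,0,0.047,-0.0267,-0.092,0.6],[-0.0038,-0.0065,0,0.047,-0.0267,-0.092,0.6],[-0.0038,-0.0065,0,0.047,-0.0267,-0.092,0.6],[-0.0038,-0.0065,0,0.047,-0.0267,-0.092,0.6],[-0.0038,-0.0065,0,0.047,-0.0267,-0.092,0.6],[-0.0038,-0.0065,0,0.047,-0.0267,-0.092,0.6],[-0.0038,-0.0065,0,0.047,-0.0267,-0.092,0.6],[0,0,0,0,0,0,0.6]])

```text
t: 21.85
eef_pos: [0.4789, 0.2301, 0.2446]
tool_rot: [-0.003, 0.991, 0.131, -0.003]
contact_force: [-0.1, 0.2, -1.2]
gripper_width: 0.598
grasp_force: 0.0
```

Run:
```python
from h import *
p,t=pegpose(195,0,.13-.003);go(p,-Z,t)
```

```text
d [ 0.0016  0.0038 -0.1146] rv [-0.004 -0.006 -0.002] deg 0.4 dist 0.115 tcp target [0.4805 0.2339 0.13  ]
t 21.85 q [-0.58  0.25  0.02  1.91 -0.02  0.98 -1.86] F [-0.1  0.2 -1.2] w 0.598 g 0.0
```

Call:
jog_arm(deltas=[[0.0016,0.0038,-0.03,-0.004,-0.006,0,0.6],[0,0,-0.035,0,0,0,0.6],[0,0,-0.035,0,0,0,0.6],[0,0,-0.02,0,0,0,0.6],[0,0,0,0,0,0,0.6]])

```text
t: 22.35
eef_pos: [0.4794, 0.2361, 0.1215]
tool_rot: [0.001, 0.991, 0.135, -0.003]
contact_force: [0.1, 0.3, -0.4]
gripper_width: 0.601
grasp_force: 0.0
```

Call:
jog_arm(deltas=[[0,0,-0.02,0,0,0,0.6],[0,0,-0.018,0,0,0,0.6],[0,0,0,0,0,0,0.5],[0,0,0,0,0,0,0.4],[0,0,0,0,0,0,0.3],[0,0,0,0,0,0,0.3]], newtons=20)

```text
t: 22.95
eef_pos: [0.482, 0.2365, 0.0876]
tool_rot: [-0.001, 0.991, 0.133, 0.001]
contact_force: [0.1, -0.6, 0.2]
gripper_width: 0.302
grasp_force: 0.0
```

Run:
```python
from h import *
p,t=pegpose(195,0.0,.080);go(p,-Z,t)
p,t=pegpose(240,0.006,.080);go(p,-Z,t)
for d in range(195,270,9): print(d,pegpose(d,.006,.083)[0].round(4))
```

```text
d [-0.0015 -0.0026 -0.0046] rv [-0.002  0.002 -0.005] deg 0.4 dist 0.006 tcp target [0.4805 0.2339 0.083 ]
t 22.95 q [-0.58  0.47  0.01  2.02 -0.01  0.64 -1.87] F [ 0.1 -0.6  0.2] w 0.302 g 0.0
d [ 0.0424 -0.056  -0.0046] rv [-0.003  0.002  0.78 ] deg 44.7 dist 0.070 tcp target [0.5244 0.1805 0.083 ]
t 22.95 q [-0.58  0.47  0.01  2.02 -0.01  0.64 -1.87] F [ 0.1 -0.6  0.2] w 0.302 g 0.0
195 [0.4821 0.2281 0.083 ]
204 [0.4873 0.2162 0.083 ]
213 [0.4944 0.2052 0.083 ]
222 [0.503  0.1954 0.083 ]
231 [0.5131 0.1871 0.083 ]
240 [0.5244 0.1805 0.083 ]
249 [0.5366 0.1758 0.083 ]
258 [0.5493 0.173  0.083 ]
267 [0.5623 0.1722 0.083 ]
```

Call:
jog_arm(deltas=[[0,-0.004,-0.003,0,0,0,0.3],[0,-0.0044,0,0,0,0,0.3],[0.0017,-0.004,0,0,0,0.052,0.3],[0.0017,-0.004,0,0,0,0.052,0.3],[0.0018,-0.0039,0,0,0,0.052,0.3],[0.0024,-0.0037,0,0,0,0.052,0.3],[0.0024,-0.0037,0,0,0,0.052,0.3],[0.0023,-0.0036,0,0,0,0.052,0.3]])

```text
t: 23.75
eef_pos: [0.4939, 0.2048, 0.0837]
tool_rot: [-0.001, 0.958, 0.286, 0.001]
contact_force: [0.2, 2.6, 1.0]
gripper_width: 0.296
grasp_force: 1.0
```

Run:
```python
from h import *
for d in(213,222,231,240):
  p,t=pegpose(d,0.006,.080);go(p,-Z,t)
```

```text
d [ 0.0005  0.0003 -0.0007] rv [-0.002  0.001 -0.005] deg 0.3 dist 0.001 tcp target [0.4944 0.2052 0.083 ]
t 23.75 q [-0.45  0.48 -0.07  2.02  0.05  0.64 -1.55] F [0.2 2.6 1. ] w 0.296 g 1.0
d [ 0.0091 -0.0094 -0.0007] rv [-0.002  0.001  0.152] deg 8.7 dist 0.013 tcp target [0.503  0.1954 0.083 ]
t 23.75 q [-0.45  0.48 -0.07  2.02  0.05  0.64 -1.55] F [0.2 2.6 1. ] w 0.296 g 1.0
d [ 0.0192 -0.0177 -0.0007] rv [-0.002  0.001  0.309] deg 17.7 dist 0.026 tcp target [0.5131 0.1871 0.083 ]
t 23.75 q [-0.45  0.48 -0.07  2.02  0.05  0.64 -1.55] F [0.2 2.6 1. ] w 0.296 g 1.0
d [ 0.0305 -0.0243 -0.0007] rv [-0.002  0.001  0.466] deg 26.7 dist 0.039 tcp target [0.5244 0.1805 0.083 ]
t 23.75 q [-0.45  0.48 -0.07  2.02  0.05  0.64 -1.55] F [0.2 2.6 1. ] w 0.296 g 1.0
```

Pushing with about 2.6 N, as expected. Continue round to 240°.

Call:
jog_arm(deltas=[[0.003,-0.0031,0,0,0,0.05,0.3],[0.003,-0.0031,0,0,0,0.05,0.3],[0.0031,-0.0032,0,0,0,0.052,0.3],[0.0034,-0.0028,0,0,0,0.052,0.3],[0.0034,-0.0028,0,0,0,0.052,0.3],[0.0033,-0.0027,0,0,0,0.052,0.3],[0.0037,-0.0022,0,0,0,0.052,0.3],[0.0038,-0.0022,0,0,0,0.052,0.3],[0.0038,-0.0022,0,0,0,0.052,0.3]])

```text
t: 24.65
eef_pos: [0.5237, 0.1801, 0.0835]
tool_rot: [-0.001, 0.867, 0.499, -0.0]
contact_force: [-1.5, 1.8, 0.6]
gripper_width: 0.304
grasp_force: 1.0
```

Run:
```python
from h import *
for d in(240,246,252,258,264):
  p,t=pegpose(d,0.006,.080);go(p,-Z,t)
```

```text
d [ 0.0007  0.0004 -0.0005] rv [-0.001 -0.001  0.002] deg 0.2 dist 0.001 tcp target [0.5244 0.1805 0.083 ]
t 24.65 q [-0.3   0.51 -0.18  1.97  0.14  0.68 -1.09] F [-1.5  1.8  0.6] w 0.304 g 1.0
d [ 0.0087 -0.003  -0.0005] rv [-0.001 -0.001  0.107] deg 6.1 dist 0.009 tcp target [0.5324 0.1771 0.083 ]
t 24.65 q [-0.3   0.51 -0.18  1.97  0.14  0.68 -1.09] F [-1.5  1.8  0.6] w 0.304 g 1.0
d [ 0.017  -0.0055 -0.0005] rv [-0.001 -0.001  0.212] deg 12.1 dist 0.018 tcp target [0.5408 0.1746 0.083 ]
t 24.65 q [-0.3   0.51 -0.18  1.97  0.14  0.68 -1.09] F [-1.5  1.8  0.6] w 0.304 g 1.0
d [ 0.0256 -0.0071 -0.0005] rv [-0.001 -0.001  0.316] deg 18.1 dist 0.027 tcp target [0.5493 0.173  0.083 ]
t 24.65 q [-0.3   0.51 -0.18  1.97  0.14  0.68 -1.09] F [-1.5  1.8  0.6] w 0.304 g 1.0
d [ 0.0343 -0.0079 -0.0005] rv [-0.001 -0.001  0.421] deg 24.1 dist 0.035 tcp target [0.558  0.1722 0.083 ]
t 24.65 q [-0.3   0.51 -0.18  1.97  0.14  0.68 -1.09] F [-1.5  1.8  0.6] w 0.304 g 1.0
```

Call:
jog_arm(deltas=[[0.0022,-0.0008,0,0,0,0.026,0.3],[0.0022,-0.0008,0,0,0,0.026,0.3],[0.0022,-0.0007,0,0,0,0.026,0.3],[0.0022,-0.0007,0,0,0,0.026,0.3]])

```text
t: 25.05
eef_pos: [0.5325, 0.1769, 0.0831]
tool_rot: [-0.001, 0.84, 0.543, -0.001]
contact_force: [-2.4, -0.9, 0.2]
gripper_width: 0.297
grasp_force: 1.1
```

Call:
jog_arm(deltas=[[0.0021,-0.0007,0,0,0,0.026,0.3],[0.0021,-0.0006,0,0,0,0.026,0.3],[0.0021,-0.0006,0,0,0,0.026,0.3]])

```text
t: 25.35
eef_pos: [0.5392, 0.1752, 0.0832]
tool_rot: [-0.001, 0.818, 0.576, -0.0]
contact_force: [-2.4, -1.2, 0.4]
gripper_width: 0.302
grasp_force: 1.0
```

Call:
jog_arm(deltas=[[0.0021,-0.0006,0,0,0,0.026,0.3],[0.0021,-0.0005,0,0,0,0.026,0.3]])

```text
t: 25.55
eef_pos: [0.5435, 0.1742, 0.0833]
tool_rot: [-0.001, 0.802, 0.597, 0.0]
contact_force: [-2.1, -0.7, -0.3]
gripper_width: 0.299
grasp_force: 1.0
```

Call:
jog_arm(deltas=[[0.0021,-0.0004,0,0,0,0.026,0.3],[0.0021,-0.0004,0,0,0,0.026,0.3],[0.0021,-0.0003,0,0,0,0.026,0.3]])

```text
t: 25.85
eef_pos: [0.5498, 0.1731, 0.0833]
tool_rot: [-0.001, 0.779, 0.628, 0.0]
contact_force: [-6.3, 0.2, 0.7]
gripper_width: 0.3
grasp_force: 3.7
```

Call:
jog_arm(deltas=[[0.0021,-0.0003,0,0,0,0.026,0.3],[0.0021,-0.0002,0,0,0,0.026,0.3]])

```text
t: 26.05
eef_pos: [0.5503, 0.1737, 0.0829]
tool_rot: [-0.003, 0.762, 0.648, -0.003]
contact_force: [-17.3, 1.4, 10.4]
gripper_width: 0.301
grasp_force: 8.6
```

Run:
```python
from h import *
for d in(258,261,264,267):
  p,t=pegpose(d,0.006,.080);go(p,-Z,t)
```

```text
d [-0.001  -0.0007  0.0001] rv [-0.001 -0.008 -0.049] deg 2.8 dist 0.001 tcp target [0.5493 0.173  0.083 ]
t 26.05 q [-0.2   0.55 -0.27  1.9   0.21  0.72 -0.75] F [-17.3   1.4  10.4] w 0.301 g 8.6
d [ 0.0034 -0.0012  0.0001] rv [-0.    -0.008  0.003] deg 0.5 dist 0.004 tcp target [0.5536 0.1725 0.083 ]
t 26.05 q [-0.2   0.55 -0.27  1.9   0.21  0.72 -0.75] F [-17.3   1.4  10.4] w 0.301 g 8.6
d [ 0.0077 -0.0015  0.0001] rv [-0.    -0.008  0.056] deg 3.2 dist 0.008 tcp target [0.558  0.1722 0.083 ]
t 26.05 q [-0.2   0.55 -0.27  1.9   0.21  0.72 -0.75] F [-17.3   1.4  10.4] w 0.301 g 8.6
d [ 0.0121 -0.0015  0.0001] rv [ 0.    -0.008  0.108] deg 6.2 dist 0.012 tcp target [0.5623 0.1722 0.083 ]
t 26.05 q [-0.2   0.55 -0.27  1.9   0.21  0.72 -0.75] F [-17.3   1.4  10.4] w 0.301 g 8.6
```

Stopped hard at 17 N after about 63° of turn (1.1 rad), consistent with the 1.2 stop. Back off to the middle, open, and rise.

Call:
jog_arm(deltas=[[0,0,0,0,0,0,0.3],[-0.003,0,0,0,0,0,0.3],[-0.003,0,0,0,0,0,0.3],[-0.003,0.0005,0,0,0,0,0.35],[0,0,0,0,0,0,0.5],[0,0,0,0,0,0,0.6],[0,0,0,0,0,0,0.6]])

```text
t: 26.75
eef_pos: [0.5454, 0.1732, 0.0836]
tool_rot: [-0.0, 0.763, 0.647, 0.0]
contact_force: [-0.0, 0.1, -0.8]
gripper_width: 0.601
grasp_force: 0.0
```

Call:
jog_arm(deltas=[[0,0,0.01,0,0,0,0.6],[0,0,0.02,0,0,0,0.6],[0,0,0.03,0,0,0,0.6],[0,0,0.03,0,0,0,0.6],[0,0,0.03,0,0,0,0.6],[0,-0.04,0.02,0,0,0,0.6],[0,-0.04,0,0,0,0,0.6],[0,-0.04,0,0,0,0,0.6],[0,-0.04,0,0,0,0,0.6],[0,0,0,0,0,0,0.6]])

```text
t: 27.75
eef_pos: [0.5449, 0.0061, 0.2241]
tool_rot: [0.001, 0.766, 0.643, -0.001]
contact_force: [0.3, 1.0, 0.2]
gripper_width: 0.599
grasp_force: 0.0
```

Run:
```python
from h import *
t=cam("top");s=cam("side")
a=t["img"][90:300,110:380];q=s["img"][110:300,130:375]
cv2.imwrite("pics/end.png",np.hstack([cv2.resize(a,(400,311),interpolation=3),cv2.resize(q,(400,311),interpolation=3)])[:,:,::-1])
im=t["img"].astype(int); x,y=proj(t,[(.545,.173,.093)])[0].astype(int)
k=blob(im,(x,y),(im.max(2)<30).astype(np.uint8),12);m=k.reshape(-1,2).mean(0);p=plane(t,[m],.093)[0];d=p[:2]-AX;print("peg",p,np.hypot(*d),np.degrees(np.arctan2(d[1],d[0]))%360)
```

```text
peg [0.54383287 0.17341952 0.093     ] 0.08369766955255639 258.3738789686284
```

View pics/end.png

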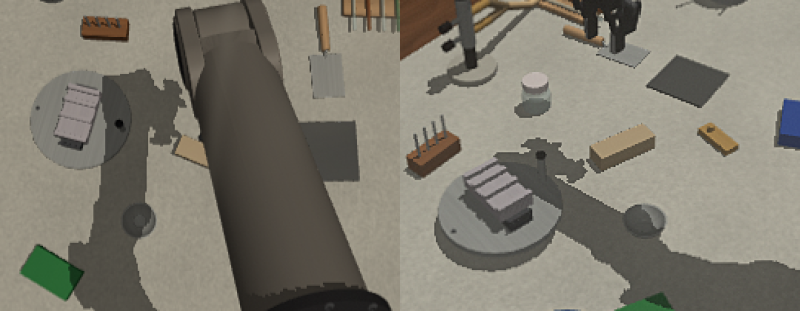

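The turntable has turned: the peg is at crop (119,124), which is 258° about the axis. The plate is still grooved side up between the lips at (78,115), the bystanders are where they were, and the arm touches nothing.

```bash
python3 -c "
from station import bot
print(bot.hand_in())"
```

```text
the job is handed in; nothing more can be done
None
```

I handed the job in at about 28 s: the plate was stood on end on the mat and released, then laid grooved face up between the bed's lips. The turntable was then pushed counter-clockwise about 63°, until it stopped hard (17 N), with no sign of the plate or the other things on the bench being disturbed.

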